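# Clamp the long weld sample in the cam fixture

### The job

Stand the long slim pipe sample upright in the V nest of the cam clamp, then turn the crank clockwise (seen from above) until the follower's roller rests in the cam's dwell, the broad round lobe, so that the sprung jaw holds the sample seated in the V. Leave the crank there, let go, and leave the two other pipe samples and the tape roll where they are. A lamp overhangs the far half of the crank, so come at the knob with a leaning tool.

Things in the scene. Friction and masses are not known exactly. Their poses are not given: they have to be found in the camera images.
- fixture: The cam clamp, fixed to the bench; origin on the bench under its base plate. Its x points away from the robot, y to the left, z up. Base plate 15 mm thick, x -75 to 135, y -180 to 180 mm. Upright crank shaft at x 0, y 100; V nest at x 0, y -100; between them along x = 0 the follower bar slides in a guide whose top is 55 mm high.
- nest (a point): Where the middle of the sample's foot comes when seated: on the base plate's top, 15 mm above the bench. Axes as the fixture. The V is two plates at 45 degrees, 30 mm high above the base plate, open towards +y; their ends lie near x +-43 mm. The jaw, 46 mm wide, top 44 mm above the bench, comes from +y; at the start there are 17 mm between it and a seated pipe.
- shaft (a point): A point on the upright crank shaft's axis (fixture x 0, y 100 mm), 83 mm above the bench, level with the middle of the knob; axes as the fixture.
- lamp (a point): Centre of the underside of the white bar lamp over the far side of the crank, fixed to the fixture at x 56, y 100, 208 mm above the bench; axes as the fixture. The bar is 36 mm along x (near edge at x 38), 150 mm along y and 24 mm high; an arm at its +y end joins it to a 16 mm square post, 230 mm high, at fixture x 120, y 168.
- knob_grip (a point): The grip point of the crank's knob, on its axis 83 mm above the bench: an upright black cylinder, 20 mm in diameter, from 50 to 102 mm above the bench, free to spin on its pin. It goes round the shaft at 45 mm. The crank arm below it is 48 mm high above the bench at its top, the hub 56 mm.
- crank (a joint): Crank angle in rad, clockwise seen from above, 0 to 5.2. At value c the knob lies (2.6 - c) rad anticlockwise of the fixture's +x about the shaft. To 0.6 the jaw stays drawn back; from 0.6 to 2.1 the cam drives it 22 mm forward; 2.1 to 3.1 is the flat dwell (middle 2.6: knob at +x, far from the robot); beyond, a spring draws it back. Turning takes 3 to 12 N at the knob; in the dwell it stays where left.
- jaw (a joint): How far the sprung jaw is pushed back on the follower bar, in m: 0 when it touches nothing, about 0.005 with the sample seated and the cam in its dwell (about 13 N).
- sample_center (a point): The long slim pipe sample, to be clamped: dark steel pipe, 50 mm outside diameter, 40 mm bore, 110 mm long, about 0.6 kg, standing upright on the bench with a weld ridge (3 mm proud, looks only) round its middle. The point is its centre, half-way up; its z is the pipe's axis.
- short_center (a point): A short pipe sample, to be left alone: as slim (50 mm) but only 70 mm long, standing upright. The point is its centre.
- wide_center (a point): A wide pipe sample, to be left alone: 84 mm in diameter and 110 mm long, standing upright. The point is its centre.
- tape: A roll of paper tape lying flat, 90 mm in diameter, 22 mm high; origin at the centre of its underside. Leave alone.

How it is judged:
By the outcome, as a careful person would: the job done as asked, in the order asked, and still so for the second after the job is handed in, with the robot touching nothing.
It also fails if it takes over 64 s, if anything falls off the work surface, if the arm or the gripper's body presses on something with over 40 N, if the wrist force passes 120 N, or if a joint passes its speed limit or range.

### The arm

A 6-joint arm with a two-finger parallel gripper is mounted at the origin on the work surface. World frame = base frame: x ahead of the robot, y to its left, z up, the work surface at z = 0. Lengths are in m, angles in rad, forces in N, time in s.
With the tool pointing down it reaches from about 0.275 to 0.85 m from the base axis. Payload 5.2 kg.
Tool frame: the origin (TCP) lies between the finger pads; the fingertips stand 17 mm ahead of it and the grasp point (between the pads) lies 2 mm behind it (robot.finger_overhang is the distance from the TCP to the fingertips, in m); z points along the fingers, y is the line along which they close (so a half turn about z gives the same grasp; the last joint's range is limited). The gripper opens to 85 mm and grips with 20 to 120 N. Pads are 22 mm wide; open, the fingers measure 114 mm over their backs; the gripper's body (76 mm by 85 mm) begins 54 mm behind the grasp point. The pads swing forward as they close: fully open they stand 13 mm farther back than shut.
Start: joints at [-1.437, 0.259, 1.535, -0, 1.348, -0.203], TCP at [0.182, -0.519, 0.248] pointing down, gripper open.
Joint ranges: [-3.14, 3.14], [-0.91, 2.08], [0.19, 2.58], [-1.22, 4.36], [0.22, 2.71], [-3.12, 3.12]. Speed limits (rad/s): [2.57, 2.57, 3.14, 3.14, 3.14, 3.14].

### API

Orientations are given as a 3x3 rotation matrix whose columns are the frame's x, y, z axes.
In Python, from rig import robot gives the robot as it stands.
- The arm moves only by the shell command python3 -m pendant 'ROWS' [FORCE]. ROWS is JSON, a list of rows, each a list of 7 numbers: the shift along the tool's x, y, z in mm, then the turn, a rotation vector about the tool's x, y, z in rad, then the finger opening in mm, from 0 to 85.4. A call has 1 to 5 rows; each row is the pose to reach, as a shift and turn from the pose commanded when the call began, along the tool's axes at that moment; what a row does not reach only later rows make up. A row lasts 1/12 s, in which the tool goes at most 41.7 mm and 7.16 degrees, less where a joint would pass 70% of its speed; a pose out of reach is approached as far as the arm can. A call with a gripper value outside its range is refused whole. The fingers move at their own pace and stop on an object; FORCE is the grip in N (left out, the last holds). Time passes only in rows, so rows that repeat a pose let the fingers close. It gives the time, the measured TCP pose, the force, the opening and the grip force at its end, in the units of the state.
- robot.get_obs(): the state, without advancing time (a new reading comes with each control period).
- robot.capture(name): name is "side" or "top" or "wrist"; returns the picture (400x640x3 uint8, blue, green, red); there is no depth.
- robot.get_calibration(name): a dict with "intrinsics" (3x3 intrinsics, pixels), "k1" (the pictures are not rectified: a ray, as slopes to the right and down, at radius r is drawn at 1 + k1 r^2 times it, then the intrinsics apply), "pose" (4x4, takes a point from camera to world coordinates). Camera axes: x right, y up, looking along -z (the intrinsics and any distortion apply to the point x, -y, -z); pixel columns grow to the right and rows downward; lengths in m; the calibration is good to about 2 mm. A picture is of the moment at which its call begins: read the wrist's pose just before it. get_calibration takes no time and is no camera call; for the wrist camera it gives the pose at the moment of the call.
- robot.hand_in(): hands the job in; it is judged then, once.
The state is a dict: "time": time; "qpos": joint angles; "joint_vel": joint speeds; "joint_torque": joint torques, N m; "ee_pos": TCP position; "tcp_rot": TCP orientation; "contact_force": force on the tool from outside, world axes, zero at the start; "wrist_torque": the same for the moment, N m; "gripper_width": finger opening in m; "grasp_force": force on a finger pad.
Only numpy, scipy, OpenCV 4.12 (cv2) and the standard library are available. Lean on these libraries where they do the work, as an engineer would, in place of code of your own. Each camera call takes 0.05 s, during which the arm holds its last target. There are 200 camera calls.

## Working session

There is one attempt and no reset: what is moved stays moved. The work goes in short steps, Python scripts to look and compute and a shell command to move; the robot and the scene stay as the last step left them, time stands still between calls to the robot, and variables do not carry over. Pictures are saved under pics/ and viewed, at most 10 in all, crops included, and the job is handed in when it is done.

```bash
ls; mkdir -p pics
python3 - <<'E'
from rig import robot
import cv2,numpy as np
np.set_printoptions(precision=4,suppress=True)
o=robot.get_obs();print(o['time'],o['ee_pos'],o['tcp_rot'],robot.finger_overhang)
a=robot.capture('top');b=robot.capture('side')
cv2.imwrite('pics/top0.png',a);cv2.imwrite('pics/side0.png',b)
for n in('top','side','wrist'):
    c=robot.get_calibration(n);print(n,c['intrinsics'],c['k1'],c['pose'])
E
```

```text
pics
0.0 [ 0.1817 -0.5186  0.2475] [[ 0.9438  0.3304 -0.0002]
 [ 0.3304 -0.9438  0.0019]
 [ 0.0004 -0.0018 -1.    ]] 0.017
top [[430.7306   0.     324.377 ]
 [  0.     430.7306 186.6932]
 [  0.       0.       1.    ]] -0.07595291309927112 [[-0.0208  0.9975 -0.0671  0.3788]
 [-0.9998 -0.0212 -0.0053  0.0031]
 [-0.0067  0.067   0.9977  1.4022]
 [ 0.      0.      0.      1.    ]]
side [[402.7405   0.     319.724 ]
 [  0.     402.7405 197.3933]
 [  0.       0.       1.    ]] -0.016537439813470205 [[-0.9899  0.1002 -0.1002  0.364 ]
 [-0.1417 -0.7036  0.6963  0.7401]
 [-0.0008  0.7035  0.7107  0.8952]
 [ 0.      0.      0.      1.    ]]
wrist [[360.153    0.     317.5961]
 [  0.     360.153  191.0449]
 [  0.       0.       1.    ]] -0.08410775374898176 [[ 0.3306  0.907   0.2607  0.2469]
 [-0.9438  0.3182  0.0898 -0.4955]
 [-0.0016 -0.2757  0.9612  0.3733]
 [ 0.      0.      0.      1.    ]]
```

View pics/top0.png

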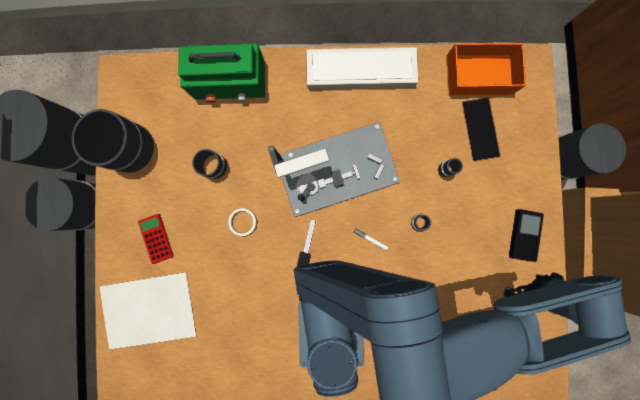

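View pics/side0.png

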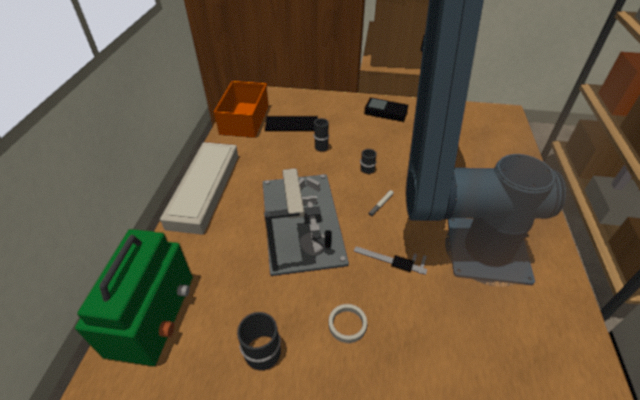

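The top view shows the fixture plate around (340,168), turned a little. The long pipe is at (450,168), the short one at (420,222), the wide one at (210,163) and the tape at (242,222). The side view agrees, with the long pipe at (321,135). I'll enlarge the fixture and sample region next.

```bash
cat > h.py <<'E'
from rig import robot
import cv2,numpy as np
np.set_printoptions(precision=4,suppress=True)
def ray(n,u,v,c=None):
    c=c or robot.get_calibration(n);K=c['intrinsics'];d=np.array([(u-K[0,2])/K[0,0],(v-K[1,2])/K[1,1]])
    s=d.copy()
    for _ in range(20): s=d/(1+c['k1']*(s@s))
    P=np.array(c['pose']);return P[:3,3],P[:3,:3]@np.array([s[0],-s[1],-1])
def onz(n,u,v,z,c=None):
    o,d=ray(n,u,v,c);return o+d*(z-o[2])/d[2]
def proj(n,p,c=None):
    c=c or robot.get_calibration(n);P=np.array(c['pose']);q=P[:3,:3].T@(np.array(p)-P[:3,3])
    s=np.array([q[0],-q[1]])/-q[2];s=s*(1+c['k1']*(s@s));K=c['intrinsics'];return s*[K[0,0],K[1,1]]+K[:2,2]
E
python3 - <<'E'
from h import *
a=cv2.imread('pics/top0.png')
c=cv2.resize(a[115:245,260:475],None,fx=3.7,fy=3.7,interpolation=cv2.INTER_CUBIC);cv2.imwrite('pics/c0.png',c)
for n,u,v,z in (('top',450,162,.11),('side',321,123,.11),('top',420,221,.07)):print(onz(n,u,v,z))
E
```

```text
[ 0.5328 -0.3726  0.11  ]
[ 0.5202 -0.378   0.11  ]
[ 0.3559 -0.2832  0.07  ]
```

View pics/c0.png

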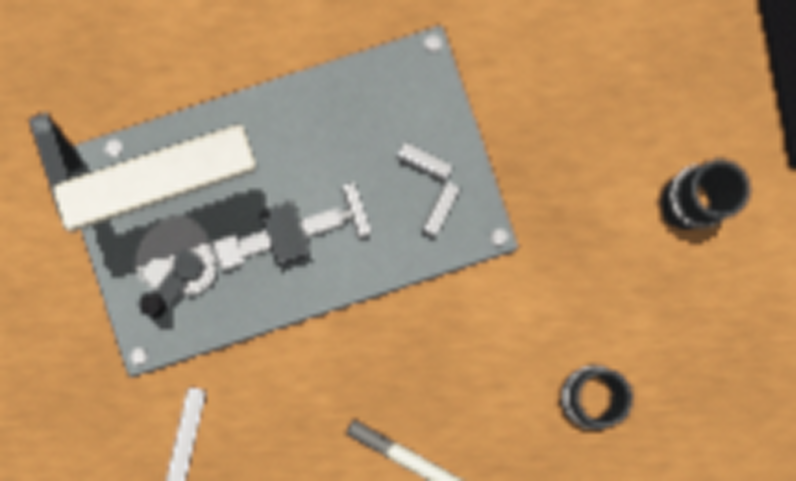

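The crop shows the visible plate corners at crop (443,27), (515,248) and (132,376). The long pipe's top rim is centred at (721,187) and the knob's top is near (153,303), which is on the near-left side. The V is around (440,190), opening towards the jaw.

Run:
```python
from h import *
f=lambda u,v,z:onz('top',260+(u+.5)/3.7-.5,115+(v+.5)/3.7-.5,z)
TR,BR,BL=[f(u,v,.015)[:2] for u,v in((443,27),(515,248),(132,376))]
print(TR,BR,BL,np.linalg.norm(TR-BR),np.linalg.norm(BL-BR))
ey=(BL-BR)/np.linalg.norm(BL-BR);ex=(TR-BR)/np.linalg.norm(TR-BR)
y1=np.arctan2(-ey[0],ey[1]);y2=np.arctan2(ex[1],ex[0]);print(y1,y2)
yaw=(y1*.36+y2*.21)/.57
R=np.array([[np.cos(yaw),-np.sin(yaw)],[np.sin(yaw),np.cos(yaw)]])
O=np.mean([c-R@np.array(l) for c,l in((TR,(.135,-.18)),(BR,(-.075,-.18)),(BL,(-.075,.18)))],0)
print('O',O,'yaw',yaw,'nest',O+R@[0,-.1],'shaft',O+R@[0,.1],'knob',O+R@(np.array([0,.1])+.045*np.array([np.cos(2.6),np.sin(2.6)])),f(153,303,.102))
print('lamp',O+R@[.056,.1],f(155,177,.232))
s=f(721,187,.11);print('sample',s)
print('short',f(597,398,.07))
o=robot.get_obs();print('tool dxyz mm',o['tcp_rot'].T@(np.array([s[0],s[1],.2475])-o['ee_pos'])*1000)
```

```text
[ 0.6804 -0.1736] [ 0.4834 -0.2306] [0.3789 0.1059] 0.20512184733243535 0.3523629556858555
0.3011148706641588 0.28159497581695503
O [ 0.5016 -0.0405] yaw 0.2939233304572943 nest [ 0.5306 -0.1363] shaft [0.4727 0.0552] knob [0.429  0.0662] [0.438  0.0813 0.102 ]
lamp [0.5263 0.0714] [0.5253 0.0704 0.232 ]
sample [ 0.5228 -0.3859  0.11  ]
short [ 0.3521 -0.2862  0.07  ]
tool dxyz mm [365.7602 -12.5228   0.2172]
```

```bash
python3 -m pendant '[[40,-2,0,0,0,0,85],[80,-4,0,0,0,0,85],[120,-6,0,0,0,0,85],[160,-8,0,0,0,0,85],[200,-10,0,0,0,0,85]]' 40; python3 -m pendant '[[40,0,0,0,0,0,85],[80,-1,0,0,0,0,85],[120,-1,0,0,0,0,85],[155,-2,0,0,0,0,85],[165,-2,0,0,0,0,85]]'; python3 -m pendant '[[0,0,0,0,0,0,85],[0,0,0,0,0,0,85]]'
python3 - <<'E'
from h import *
o=robot.get_obs();c=robot.get_calibration('wrist');a=robot.capture('wrist');cv2.imwrite('pics/w1.png',a)
print(o['ee_pos'],o['tcp_rot'],c['pose'],proj('wrist',[.5228,-.3859,.11],c))
import pickle;pickle.dump(c,open('w1.pkl','wb'))
E
```

```text
time: 0.52
ee_pos: [0.3686, -0.4425, 0.2479]
tcp_rot: [[0.944, 0.33, -0.0], [0.33, -0.944, 0.001], [-0.0, -0.001, -1.0]]
contact_force: [0.4, -0.5, 0.3]
gripper_width: 0.0851
grasp_force: 0.0
time: 0.93
ee_pos: [0.5266, -0.3841, 0.2473]
tcp_rot: [[0.942, 0.334, 0.001], [0.334, -0.942, 0.002], [0.002, -0.001, -1.0]]
contact_force: [-0.4, 0.5, -0.0]
gripper_width: 0.0851
grasp_force: 0.0
time: 1.1
ee_pos: [0.522, -0.3868, 0.2475]
tcp_rot: [[0.943, 0.332, -0.002], [0.332, -0.943, 0.001], [-0.001, -0.001, -1.0]]
contact_force: [-0.8, -0.6, 0.1]
gripper_width: 0.0855
grasp_force: 0.0
[ 0.522  -0.3868  0.2475] [[ 0.9434  0.3318 -0.0018]
 [ 0.3318 -0.9434  0.0007]
 [-0.0014 -0.0012 -1.    ]] [[ 0.332   0.9062  0.262   0.5873]
 [-0.9433  0.3192  0.0911 -0.3634]
 [-0.0011 -0.2774  0.9607  0.3731]
 [ 0.      0.      0.      1.    ]] [317.6665 181.3436]
```

View pics/w1.png

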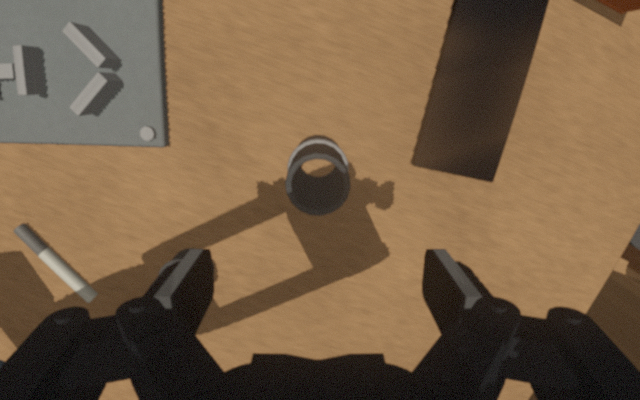

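Rim centre at (318,184), within 3 px of the prediction, so the TCP is over the pipe. I'll descend and grip.

```bash
python3 -m pendant '[[0,0,40,0,0,0,85],[0,0,80,0,0,0,85],[0,0,120,0,0,0,85],[0,0,150,0,0,0,85],[0,0,164,0,0,0,85]]'; python3 -m pendant '[[0,0,0,0,0,0,85],[0,0,0,0,0,0,40],[0,0,0,0,0,0,40],[0,0,0,0,0,0,40],[0,0,0,0,0,0,40]]' 50;python3 -m pendant '[[0,0,0,0,0,0,40],[0,0,0,0,0,0,40],[0,0,0,0,0,0,40],[0,0,0,0,0,0,40]]'
```

```text
time: 1.57
ee_pos: [0.5181, -0.3863, 0.0795]
tcp_rot: [[0.945, 0.328, -0.006], [0.328, -0.945, 0.005], [-0.004, -0.007, -1.0]]
contact_force: [0.1, 0.3, 0.2]
gripper_width: 0.0848
grasp_force: 0.0
time: 1.98
ee_pos: [0.5228, -0.3881, 0.087]
tcp_rot: [[0.944, 0.33, 0.002], [0.33, -0.944, -0.003], [0.001, 0.003, -1.0]]
contact_force: [-2.3, 2.0, 4.8]
gripper_width: 0.0498
grasp_force: 51.3
time: 2.32
ee_pos: [0.5229, -0.388, 0.087]
tcp_rot: [[0.944, 0.331, 0.002], [0.331, -0.944, -0.003], [0.001, 0.004, -1.0]]
contact_force: [-2.1, 1.1, 6.2]
gripper_width: 0.0501
grasp_force: 51.5
```

```bash
python3 -m pendant '[[0,0,-15,0,0,0,40],[0,0,-40,0,0,0,40],[0,0,-75,0,0,0,40],[10,-30,-85,0,0,0,40],[20,-70,-85,0,0,0,40]]';python3 -m pendant '[[10,-30,0,0,0,0,40],[20,-45,0,0,0,0,40],[20,-45,0,0,0,0,40],[20,-45,0,0,0,0,40]]'
python3 - <<'E'
from h import *
import pickle
o=robot.get_obs();c=robot.get_calibration('wrist');a=robot.capture('wrist');cv2.imwrite('pics/w2.png',a)
pickle.dump(c,open('w2.pkl','wb'))
print(o['ee_pos'],o['contact_force'],proj('wrist',[.5306,-.1363,.015],c))
E
```

```text
time: 2.73
ee_pos: [0.5204, -0.3188, 0.174]
tcp_rot: [[0.945, 0.327, 0.008], [0.327, -0.945, -0.008], [0.005, 0.011, -1.0]]
contact_force: [1.7, 0.8, -5.4]
gripper_width: 0.0498
grasp_force: 53.8
time: 3.07
ee_pos: [0.5222, -0.2642, 0.1698]
tcp_rot: [[0.943, 0.333, 0.0], [0.333, -0.943, -0.001], [0.0, 0.001, -1.0]]
contact_force: [-0.3, -0.6, -4.9]
gripper_width: 0.05
grasp_force: 54.0
[ 0.5222 -0.2642  0.1698] [-0.3098 -0.609  -4.8592] [166.6168 114.6778]
```

View pics/w2.png

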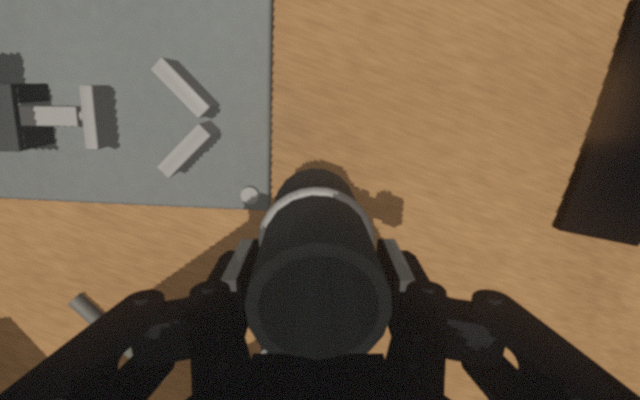

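The V's plate tops run from (160,63) to (206,112) and from (206,128) to (162,172). The base corner is at (270,208). The jaw face is at u≈97, from v 86 to 148.

Run:
```python
from h import *
import pickle
c=pickle.load(open('w2.pkl','rb'));f=lambda u,v,z:onz('wrist',u,v,z,c)[:2]
E1,E2=f(160,63,.045),f(162,172,.045);A=f(206,120,.045);C=f(270,208,.015);C1=f(272,3,.015);J1,J2=f(97,86,.044),f(99,148,.044)
print(E1,E2,A,C,'widths',np.linalg.norm(E1-E2),np.linalg.norm(J1-J2))
yx=np.arctan2(*(C1-C)[::-1]);print('yaw plate',yx,'V',np.arctan2(*(E1-E2)[::-1]),'jaw',np.arctan2(*(J1-J2)[::-1]))
yaw=.294;R=np.array([[np.cos(yaw),-np.sin(yaw)],[np.sin(yaw),np.cos(yaw)]])
print('nest from corner',C+R@[.075,.08])
# jaw face is 17+25 mm in +y of nest
print('nest from jaw',(J1+J2)/2+R@[0,-.042])
# inner apex 35 mm in -y; from V ends
m=(E1+E2)/2;l=lambda p:R.T@(p-np.array([.5306,-.1363]))*1000
print('local: ends',l(E1),l(E2),'A',l(A),'jaw',l(J1),l(J2),'corner',l(C))
for p in((153,68),(200,117),(203,125),(158,167)):print(p,l(f(*p,.045)))
```

```text
[ 0.5688 -0.1347] [ 0.4956 -0.1537] [ 0.5421 -0.1748] [ 0.4847 -0.2355] widths 0.0756739084350667 0.04394806680735757
yaw plate 0.29890087641011154 V 0.25304105954164996 jaw 0.22610373956301516
nest from corner [ 0.5333 -0.1372]
nest from jaw [ 0.5307 -0.1395]
local: ends [37.039  -9.5491] [-38.5715  -6.4504] A [ -0.1923 -40.1849] jaw [21.0645 37.4005] [-22.7824  40.3821] corner [-72.6858 -81.638 ]
(153, 68) [33.6819 -4.4931]
(200, 117) [  1.7231 -36.0312]
(203, 125) [ -3.7157 -37.9629]
(158, 167) [-34.9767  -3.7299]
```

```bash
python3 -m pendant '[[16,-35,0,0,0,0,40],[32,-72,0,0,0,0,40],[45,-105,0,0,0,0,40],[51,-122,0,0,0,0,40],[51,-122,0,0,0,0,40]]';python3 -m pendant '[[0,0,0,0,0,0,40],[0,0,0,0,0,0,40],[0,0,0,0,0,0,40]]'
python3 - <<'E'
from h import *
o=robot.get_obs();d=np.array([.5293,-.1323,.105])-o['ee_pos'];print(o['tcp_rot'].T@d*1000,o['contact_force'])
E
```

```text
time: 3.53
ee_pos: [0.5295, -0.1303, 0.1692]
tcp_rot: [[0.943, 0.333, -0.001], [0.333, -0.943, 0.002], [-0.0, -0.002, -1.0]]
contact_force: [-1.3, -0.9, -5.2]
gripper_width: 0.0501
grasp_force: 54.8
time: 3.78
ee_pos: [0.5302, -0.1351, 0.1694]
tcp_rot: [[0.944, 0.329, 0.0], [0.329, -0.944, -0.001], [0.0, 0.001, -1.0]]
contact_force: [0.1, -0.9, -5.6]
gripper_width: 0.0497
grasp_force: 54.8
[ 0.1087 -2.9861 64.361 ] [ 0.1159 -0.8684 -5.5675]
```

```bash
python3 -m pendant '[[0,-3,15,0,0,0,40],[0,-3,35,0,0,0,40],[0,-3,52,0,0,0,40],[0,-3,60,0,0,0,40],[0,-3,63,0,0,0,40]]';python3 -m pendant '[[0,0,1,0,0,0,40],[0,0,2,0,0,0,40],[0,0,3,0,0,0,40],[0,0,4,0,0,0,40]]'
```

```text
time: 4.2
ee_pos: [0.5279, -0.1313, 0.1047]
tcp_rot: [[0.944, 0.329, -0.003], [0.329, -0.944, 0.001], [-0.002, -0.002, -1.0]]
contact_force: [-0.7, -0.3, -5.3]
gripper_width: 0.0496
grasp_force: 54.8
time: 4.53
ee_pos: [0.5295, -0.131, 0.1032]
tcp_rot: [[0.944, 0.33, 0.002], [0.33, -0.944, -0.001], [0.001, 0.001, -1.0]]
contact_force: [0.4, -0.2, -5.1]
gripper_width: 0.05
grasp_force: 54.8
```

```bash
python3 -m pendant '[[0,0,1,0,0,0,40],[0,0,1.5,0,0,0,40],[0,0,1.5,0,0,0,40]]';python3 -m pendant '[[0,2,0,0,0,0,40],[0,4,0,0,0,0,40],[0,4,0,0,0,0,40],[0,4,0,0,0,0,40]]'
```

```text
time: 4.78
ee_pos: [0.5296, -0.1307, 0.1021]
tcp_rot: [[0.944, 0.331, 0.002], [0.331, -0.944, -0.001], [0.002, 0.001, -1.0]]
contact_force: [-1.4, 2.0, 4.6]
gripper_width: 0.0498
grasp_force: 55.4
time: 5.12
ee_pos: [0.5298, -0.1318, 0.1021]
tcp_rot: [[0.944, 0.33, -0.0], [0.33, -0.944, 0.004], [0.001, -0.004, -1.0]]
contact_force: [-3.3, 8.5, 11.6]
gripper_width: 0.0497
grasp_force: 57.0
```

```bash
python3 -m pendant '[[0,0,-1,0,0,0,40],[0,1,-1,0,0,0,40],[0,2,-1,0,0,0,40],[0,2,-1,0,0,0,40]]'; python3 -m pendant '[[0,1,0,0,0,0,40],[0,2,0,0,0,0,40],[0,2,0,0,0,0,40]]'
```

```text
time: 5.45
ee_pos: [0.5306, -0.1352, 0.1022]
tcp_rot: [[0.944, 0.33, -0.001], [0.33, -0.944, 0.002], [0.0, -0.002, -1.0]]
contact_force: [-1.6, 5.1, 3.8]
gripper_width: 0.0498
grasp_force: 56.0
time: 5.7
ee_pos: [0.5313, -0.1371, 0.1022]
tcp_rot: [[0.944, 0.33, -0.001], [0.33, -0.944, 0.002], [0.0, -0.002, -1.0]]
contact_force: [-2.7, 6.0, 5.1]
gripper_width: 0.0496
grasp_force: 56.1
```

Still sliding, with no stop yet. I'll keep pushing gently.

```bash
python3 -m pendant '[[0,1,0,0,0,0,40],[0,2,0,0,0,0,40],[0,2,0,0,0,0,40]]'; python3 -m pendant '[[0,1,0,0,0,0,40],[0,2,0,0,0,0,40],[0,2,0,0,0,0,40]]'
```

```text
time: 5.95
ee_pos: [0.5315, -0.1379, 0.1022]
tcp_rot: [[0.944, 0.33, -0.001], [0.33, -0.944, 0.004], [0.0, -0.004, -1.0]]
contact_force: [-3.3, 9.6, 7.7]
gripper_width: 0.0497
grasp_force: 56.7
time: 6.2
ee_pos: [0.5317, -0.1383, 0.1023]
tcp_rot: [[0.944, 0.33, -0.003], [0.33, -0.944, 0.007], [-0.0, -0.007, -1.0]]
contact_force: [-4.0, 14.4, 11.4]
gripper_width: 0.0495
grasp_force: 57.5
```

```bash
python3 -m pendant '[[0,-2,0,0,0,0,40],[0,-3,0,0,0,0,70],[0,-3,0,0,0,0,80],[0,-3,0,0,0,0,80],[0,-3,0,0,0,0,80]]'; python3 -m pendant '[[0,0,-20,0,0,0,80],[0,0,-60,0,0,0,80],[0,0,-100,0,0,0,80],[0,0,-140,0,0,0,80],[0,0,-160,0,0,0,80]]';python3 -m pendant '[[-40,0,0,0,0,0,80],[-70,0,0,0,0,0,80],[-70,0,0,0,0,0,80],[-70,0,0,0,0,0,80]]'
python3 - <<'E'
from h import *
import pickle
o=robot.get_obs();c=robot.get_calibration('wrist');a=robot.capture('wrist');cv2.imwrite('pics/w3.png',a)
pickle.dump(c,open('w3.pkl','wb'))
for p in([.5317,-.1383,.125],[.4737,.0531,.056],[.438,.078,.102]):print(proj('wrist',p,c))
print(o['qpos'])
E
```

```text
time: 6.62
ee_pos: [0.5323, -0.1398, 0.102]
tcp_rot: [[0.944, 0.33, 0.001], [0.33, -0.944, -0.001], [0.001, 0.001, -1.0]]
contact_force: [0.9, 0.1, 0.4]
gripper_width: 0.0802
grasp_force: 0.0
time: 7.03
ee_pos: [0.5336, -0.1403, 0.2673]
tcp_rot: [[0.944, 0.33, 0.007], [0.33, -0.944, -0.004], [0.005, 0.006, -1.0]]
contact_force: [0.7, -0.3, 0.7]
gripper_width: 0.08
grasp_force: 0.0
time: 7.37
ee_pos: [0.4651, -0.163, 0.2624]
tcp_rot: [[0.945, 0.328, 0.001], [0.328, -0.945, -0.001], [0.001, 0.001, -1.0]]
contact_force: [0.8, -0.0, 1.3]
gripper_width: 0.0803
grasp_force: 0.0
[315.9973  85.7739]
[98.3878 80.914 ]
[ 32.3969 114.053 ]
[-0.5638  0.1445  1.6445 -0.0002  1.3512  0.6725]
```

View pics/w3.png

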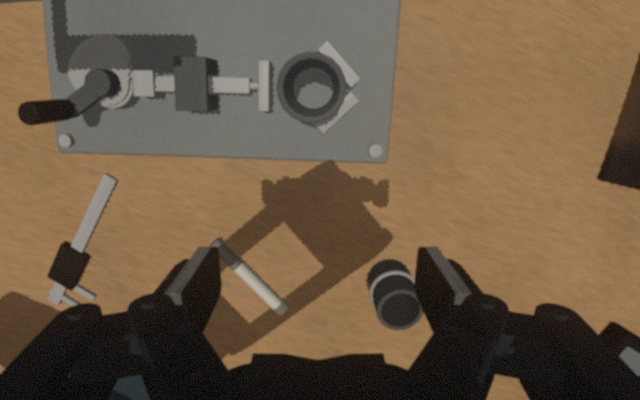

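The pipe stands in the V at (312,88) and the hub is at (100,82), as predicted. The knob leans out to its top at (32,113), so c≈0.35. I'll flip the tool half a turn so the camera ends up on the robot side, away from the lamp. Then I'll lean.

```bash
R='[[0,0,0,0,0,-0.124,45],[0,0,0,0,0,-0.248,45],[0,0,0,0,0,-0.372,45],[0,0,0,0,0,-0.496,45],[0,0,0,0,0,-0.62,45]]'
python3 -m pendant '[[0,0,0,0,0,-0.124,45],[0,0,0,0,0,-0.248,45],[0,0,0,0,0,-0.372,45],[0,0,0,0,0,-0.496,45],[0,0,0,0,0,-0.62,45]]' 20 >/dev/null
python3 -m pendant '[[0,0,0,0,0,-0.124,45],[0,0,0,0,0,-0.248,45],[0,0,0,0,0,-0.372,45],[0,0,0,0,0,-0.496,45],[0,0,0,0,0,-0.62,45]]' >/dev/null
python3 -m pendant '[[0,0,0,0,0,-0.124,45],[0,0,0,0,0,-0.248,45],[0,0,0,0,0,-0.372,45],[0,0,0,0,0,-0.496,45],[0,0,0,0,0,-0.62,45]]' >/dev/null
python3 -m pendant '[[0,0,0,0,0,-0.124,45],[0,0,0,0,0,-0.248,45],[0,0,0,0,0,-0.372,45],[0,0,0,0,0,-0.496,45],[0,0,0,0,0,-0.62,45]]' >/dev/null
python3 -m pendant '[[0,0,0,0,0,-0.124,45],[0,0,0,0,0,-0.248,45],[0,0,0,0,0,-0.372,45],[0,0,0,0,0,-0.496,45],[0,0,0,0,0,-0.62,45]]'
cat >> h.py <<'E'
from scipy.spatial.transform import Rotation as Ro
YAW=.294
NEST=np.array([.5317,-.1383,.015]);SH=np.array([.4737,.0531,.083])
def lean(th):
    e=np.array([np.cos(YAW),np.sin(YAW),0]);f=np.array([-np.sin(YAW),np.cos(YAW),0]);k=np.array([0,0,1.])
    z=np.sin(th)*e-np.cos(th)*k;y=f;return np.c_[np.cross(y,z),y,z]
def knob(c): a=2.6-c+YAW;return SH+.045*np.array([np.cos(a),np.sin(a),0])
def togo(p,R):
    o=robot.get_obs();T=o['tcp_rot'];return np.round(T.T@(p-o['ee_pos'])*1000,1),np.round(Ro.from_matrix(T.T@R).as_rotvec(),3)
E
python3 - <<'E'
from h import *
R=lean(.6);k=np.array([.438,.078,.083]);print(knob(.36),togo(k-.09*R[:,2]+[0,0,.06],R),robot.get_obs()['qpos'])
E
```

```text
time: 9.5
ee_pos: [0.467, -0.1622, 0.2615]
tcp_rot: [[-0.955, -0.297, 0.0], [-0.297, 0.955, 0.0], [-0.0, 0.0, -1.0]]
contact_force: [0.4, 0.3, 0.4]
gripper_width: 0.0444
grasp_force: 0.0
[0.4368 0.0788 0.083 ] (array([  7.1, 238.3,  44.2]), array([ 0.002, -0.6  ,  0.008])) [-0.5605  0.1486  1.6417  0.0003  1.3511 -2.4333]
```

```bash
python3 -m pendant '[[2,35,0,0,0,0,45],[3,75,0,0,0,0,45],[4,115,0,0,0,0,45],[5,155,0,0,-0.1,0,45],[6,195,0,0,-0.2,0,45]]'
python3 -m pendant '[[0,30,0,0,-0.12,0,45],[0,42,0,0,-0.24,0,45],[0,43,0,0,-0.36,0,45],[0,43,0,0,-0.4,0,45],[0,43,0,0,-0.4,0,45]]'
python3 - <<'E'
from h import *
R=lean(.6);k=np.array([.438,.078,.083]);print(togo(k-.09*R[:,2],R),robot.get_obs()['qpos'])
E
```

```text
time: 9.92
ee_pos: [0.4048, 0.0245, 0.2619]
tcp_rot: [[-0.937, -0.292, 0.194], [-0.286, 0.956, 0.06], [-0.203, 0.001, -0.979]]
contact_force: [-0.0, 1.1, 0.2]
gripper_width: 0.0448
grasp_force: 0.0
time: 10.33
ee_pos: [0.3896, 0.0643, 0.261]
tcp_rot: [[-0.789, -0.29, 0.541], [-0.239, 0.957, 0.165], [-0.566, 0.001, -0.825]]
contact_force: [-0.4, -0.4, 0.3]
gripper_width: 0.0449
grasp_force: 0.0
(array([59.1, -1. , 85.2]), array([ 0.001,  0.001, -0.   ])) [-0.5215 -0.4245  2.2603  0.5359  0.94   -2.6267]
```

```bash
python3 -m pendant '[[18,0,26,0,0,0,45],[38,-1,55,0,0,0,45],[50,-1,74,0,0,0,45],[59,-1,85,0,0,0,45],[59,-1,85,0,0,0,45]]'
python3 - <<'E'
from h import *
R=lean(.6);k=np.array([.438,.078,.083]);print(togo(k+.002*R[:,2],R),robot.get_obs()['qpos'])
import pickle
c=robot.get_calibration('wrist');a=robot.capture('wrist');cv2.imwrite('pics/w4.png',a);pickle.dump(c,open('w4.pkl','wb'))
print(proj('wrist',k,c),proj('wrist',k+[0,0,.019],c))
E
```

```text
time: 10.75
ee_pos: [0.3897, 0.0632, 0.1558]
tcp_rot: [[-0.793, -0.292, 0.535], [-0.239, 0.957, 0.167], [-0.56, 0.005, -0.828]]
contact_force: [-0.8, 0.6, -0.2]
gripper_width: 0.0448
grasp_force: 0.0
(array([-1.1, -0.3, 90.6]), array([ 0.005, -0.005, -0.001])) [-0.5243 -0.2344  2.4573  0.7664  0.6367 -2.9542]
[316.2186 206.4591] [316.2943 231.8171]
```

View pics/w4.png

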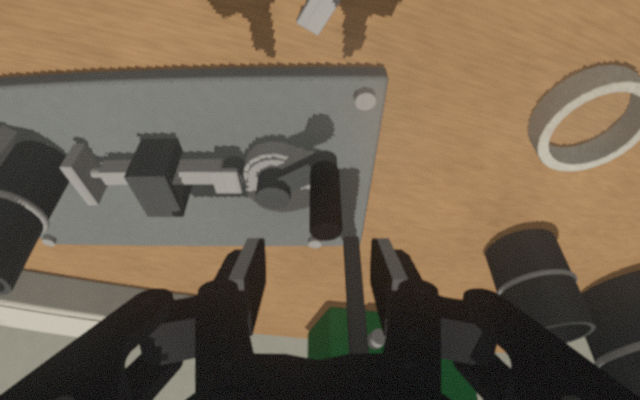

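The knob runs from (323,155) to (327,235), about 10 px (4 mm) to +y of the prediction. I'll move in with that correction.

```bash
python3 -m pendant '[[-1,4,20,0,0,0,45],[-1,4,45,0,0,0,45],[-1,4,70,0,0,0,45],[-1,4,85,0,0,0,45],[-1,4,90,0,0,0,45]]'
python3 -m pendant '[[0,0,0,0,0,0,45],[0,0,0,0,0,0,10],[0,0,0,0,0,0,10],[0,0,0,0,0,0,10],[0,0,0,0,0,0,10]]' 25
python3 -c "
from h import *
print(robot.get_obs()['qpos'])"
```

```text
time: 11.22
ee_pos: [0.4445, 0.0877, 0.1025]
tcp_rot: [[-0.802, -0.287, 0.523], [-0.241, 0.958, 0.155], [-0.546, -0.001, -0.838]]
contact_force: [0.3, 0.2, 0.6]
gripper_width: 0.0448
grasp_force: 0.0
time: 11.63
ee_pos: [0.4423, 0.0858, 0.1031]
tcp_rot: [[-0.802, -0.283, 0.525], [-0.239, 0.959, 0.152], [-0.547, -0.004, -0.837]]
contact_force: [2.8, -3.7, 0.2]
gripper_width: 0.0185
grasp_force: 24.8
[-0.2972  0.0453  2.4213  1.0646  0.3488 -3.1158]
```

The tool stopped 23 mm high because joint 6 is at its limit (-3.116), so it only holds the knob's top. I'll fit simple kinematics from the readings and choose a lean that leaves joint margin over the whole arc.

```bash
cat > k.py <<'E'
from h import *
from scipy.optimize import least_squares
Ry=lambda a:Ro.from_euler('y',a).as_matrix();Rz=lambda a:Ro.from_euler('z',a).as_matrix()
def fk(q,p):
    h,L1,L2,L3,o1,ex,q0=p
    A=Rz(q[0]);B=A@Ry(q[1]);C=B@Ry(q[2]);D=C@Rz(q[3])@Ry(q[4]);T=D@Rz(q[5]+q0)
    return A@[ex,o1,h]+B@[0,0,L1]+C@[0,0,L2]+D@[0,0,L3],T
data=[([-1.437,.259,1.535,0,1.348,-.203],[.1817,-.5186,.2475]),([-.5638,.1445,1.6445,-.0002,1.3512,.6725],[.4651,-.163,.2624]),
([-.5215,-.4245,2.2603,.5359,.94,-2.6267],[.3896,.0643,.261]),([-.5243,-.2344,2.4573,.7664,.6367,-2.9542],[.3897,.0632,.1558]),([-.2972,.0453,2.4213,1.0646,.3488,-3.1158],[.4423,.0858,.1031])]
P=least_squares(lambda p:np.r_[np.concatenate([fk(q,np.r_[p,0])[0]-x for q,x in data])],[.2,.52,.41,.3,.11,0])
p=np.r_[P.x,0]
T=np.array([[-.802,-.283,.525],[-.239,.959,.152],[-.547,-.004,-.837]])
D=fk(data[-1][0],p)[1].T@T;p[6]=np.arctan2(D[1,0],D[0,0])
lo=np.array([-3.14,-.91,.19,-1.22,.22,-3.12]);hi=np.array([3.14,2.08,2.58,4.36,2.71,3.12])
def ik(x,R,q0):
    def f(q):
        a,T=fk(q,p);return np.r_[(a-x)*5,Ro.from_matrix(T.T@R).as_rotvec()]
    s=least_squares(f,np.clip(q0,lo+.01,hi-.01),bounds=(lo,hi));return s.x,np.abs(s.fun).max()
def leanR(th,yaw,flip):
    e=np.array([np.cos(yaw),np.sin(yaw),0]);f=np.array([-np.sin(yaw),np.cos(yaw),0]);z=np.sin(th)*e-np.cos(th)*np.array([0,0,1.])
    y=f*(1 if flip else -1);return np.c_[np.cross(y,z),y,z]
E
python3 - <<'E'
from k import *
print(p,np.abs(P.fun).max())
for flip in(1,0):
  for th in(.5,.6,.7):
    for yaw in(-.3,-.08,.1,.294):
      R=leanR(th,yaw,flip);r=[];ok=[]
      for c in(.4,1.2,2.6):
        q,e=ik(knob(c)+.002*R[:,2],R,np.array([-.1,0,2.2,.3,.5,-1.6 if flip else 1.5]));ok.append(e);r.append(q)
      m=np.min([np.minimum(q-lo,hi-q) for q in r],0);print(flip,th,yaw,'err',np.round(ok,3),'margins',m, 'q4',[round(q[3],2) for q in r])
E
```

```text
[ 0.1448  0.5269  0.4123  0.3081  0.1174 -0.0066  1.5707] 0.016788986970381226
1 0.5 -0.3 err [0. 0. 0.] margins [3.0685 0.9947 0.2122 0.5659 0.0392 2.2904] q4 [np.float64(-0.63), np.float64(-0.65), np.float64(-0.51)]
1 0.5 -0.08 err [0.019 0.012 0.002] margins [3.032  0.9631 0.1929 1.0854 0.     1.4644] q4 [np.float64(0.02), np.float64(-0.13), np.float64(0.06)]
1 0.5 0.1 err [0. 0. 0.] margins [2.9579 0.9504 0.1624 1.6807 0.0046 0.7188] q4 [np.float64(0.59), np.float64(0.46), np.float64(0.53)]
1 0.5 0.294 err [0. 0. 0.] margins [2.8639 0.9517 0.1638 1.9743 0.1108 0.2502] q4 [np.float64(0.82), np.float64(0.76), np.float64(0.75)]
1 0.6 -0.3 err [0.009 0.002 0.02 ] margins [3.039  0.9955 0.1593 0.     0.     2.8921] q4 [np.float64(-1.22), np.float64(-1.22), np.float64(-1.09)]
1 0.6 -0.08 err [0.101 0.076 0.088] margins [3.0226 0.9421 0.1889 0.6887 0.     1.3891] q4 [np.float64(0.08), np.float64(-0.53), np.float64(0.13)]
1 0.6 0.1 err [0.023 0.05  0.023] margins [2.8991 0.9321 0.0873 2.3884 0.     0.    ] q4 [np.float64(1.27), np.float64(1.24), np.float64(1.17)]
1 0.6 0.294 err [0.037 0
[... 1715 characters left out ...]
 err [0. 0. 0.] margins [2.8078 0.9387 0.0858 2.4128 0.0842 2.911 ] q4 [np.float64(1.26), np.float64(1.27), np.float64(1.19)]
0 0.7 -0.3 err [0.094 0.089 0.078] margins [3.0323 0.9792 0.1586 0.     0.     0.    ] q4 [np.float64(-1.22), np.float64(-1.22), np.float64(-1.22)]
0 0.7 -0.08 err [0.025 0.103 0.042] margins [3.0184 0.9718 0.0051 0.     0.     0.1783] q4 [np.float64(3.1), np.float64(-1.22), np.float64(2.98)]
0 0.7 0.1 err [0.    0.004 0.   ] margins [2.895  0.9395 0.0044 2.0734 0.     2.1976] q4 [np.float64(2.11), np.float64(2.29), np.float64(2.03)]
0 0.7 0.294 err [0. 0. 0.] margins [2.7442 0.9417 0.0068 2.6103 0.1459 2.461 ] q4 [np.float64(1.66), np.float64(1.75), np.float64(1.63)]
```

```bash
python3 -m pendant '[[0,0,0,0,0,0,45],[0,0,0,0,0,0,45],[0,0,0,0,0,0,45],[0,0,-30,0,0,0,45],[0,0,-60,0,0.05,0,45]]'
python3 -m pendant '[[0,0,0,0,0,0,45],[0,0,0,0,0,0,45]]'
python3 - <<'E'
from k import *
R=leanR(.5,.294,1);k=knob(.5);k[2]=.085
print(k,togo(k-.075*R[:,2],R),togo(k+.002*R[:,2],R),robot.get_obs()['qpos'])
for yaw in(.294,.35,.45,.6):
  for th in(.5,.55):
    Q=leanR(th,yaw,1);q,e=ik(k,Q,np.array([-.1,0,2.2,.3,.5,-1.6]));print(yaw,th,e,q)
E
```

```text
time: 12.05
ee_pos: [0.4152, 0.0834, 0.1401]
tcp_rot: [[-0.82, -0.291, 0.493], [-0.244, 0.957, 0.158], [-0.518, 0.009, -0.855]]
contact_force: [1.0, 1.7, 0.1]
gripper_width: 0.0453
grasp_force: 0.0
time: 12.22
ee_pos: [0.4193, 0.0828, 0.1434]
tcp_rot: [[-0.813, -0.292, 0.504], [-0.247, 0.956, 0.156], [-0.528, 0.002, -0.849]]
contact_force: [0.4, -0.4, -0.2]
gripper_width: 0.0453
grasp_force: 0.0
[0.4407 0.0837 0.085 ] (array([  9. ,  -5.3, -14.3]), array([0.003, 0.056, 0.001])) (array([13.3, -5.6, 62.6]), array([0.003, 0.056, 0.001])) [-0.3365 -0.1101  2.3899  0.7054  0.5053 -2.768 ]
0.294 0.5 9.249849037678303e-11 [-0.2632  0.0382  2.4058  0.7885  0.3655 -2.8254]
0.294 0.55 9.666415630429268e-12 [-0.2897  0.0293  2.4449  0.9997  0.3495 -3.0545]
0.35 0.5 2.591419019819566e-15 [-0.2877  0.0414  2.4023  0.8153  0.4029 -2.9208]
0.35 0.55 0.0019550628877180666 [-0.3155  0.033   2.4392  0.9963  0.3929 -3.12  ]
0.45 0.5 1.6591298499376287e-11 [-0.3274  0.0503  2.3926  0.8376  0.4696 -3.0634]
0.45 0.55 0.026967998622201873 [-0.3353  0.0423  2.4074  0.899   0.4629 -3.12  ]
0.6 0.5 0.030068056330889603 [-0.3463  0.0702  2.3477  0.7528  0.5619 -3.12  ]
0.6 0.55 0.06903317967642292 [-0.345   0.063   2.3527  0.7709  0.5562 -3.12  ]
```

```bash
python3 -m pendant '[[9,-5,-14,0.003,0.056,0,45],[9,-5,-14,0.003,0.056,0,45],[9,-5,-14,0.003,0.056,0,45]]'
python3 - <<'E'
from k import *
R=leanR(.5,.294,1);k=knob(.5);k[2]=.085
c=robot.get_calibration('wrist');print(togo(k+.002*R[:,2],R))
a=robot.capture('wrist');cv2.imwrite('pics/w5.png',a[60:330,180:460].repeat(2,0).repeat(2,1))
print(proj('wrist',knob(.5)+[0,0,.019],c),proj('wrist',knob(.4)+[0,0,.019],c),proj('wrist',knob(.6)+[0,0,.019],c))
E
```

```text
time: 12.47
ee_pos: [0.4065, 0.0742, 0.1496]
tcp_rot: [[-0.84, -0.291, 0.458], [-0.254, 0.957, 0.141], [-0.479, 0.002, -0.878]]
contact_force: [-1.0, 0.6, -0.2]
gripper_width: 0.0452
grasp_force: 0.0
(array([-0.2, -1.1, 75.7]), array([ 0.002, -0.   ,  0.   ]))
[314.8662 236.1016] [310.3405 231.8299] [318.5797 240.5051]
```

View pics/w5.png

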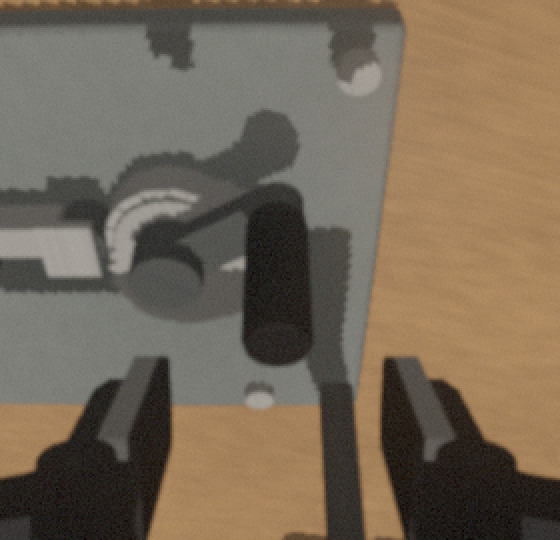

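The knob's top is at about (319,232) in the full picture, centred between the fingers. The hub's top is at about (264,201). Approaching and gripping.

```bash
python3 - <<'E'
from h import *
print('shaft',onz('wrist',264,201.5,.056),'knob',onz('wrist',319,232.5,.102),SH,knob(.5))
E
python3 -m pendant '[[0,1,25,0,0,0,45],[0,1,50,0,0,0,45],[0,1,68,0,0,0,45],[0,1,76,0,0,0,45],[0,1,76,0,0,0,45]]'
python3 -m pendant '[[0,0,0,0,0,0,10],[0,0,0,0,0,0,10],[0,0,0,0,0,0,10],[0,0,0,0,0,0,10],[0,0,0,0,0,0,10]]' 25
python3 -c "
from h import *
print(robot.get_obs()['qpos'])"
```

```text
shaft [0.4695 0.0562 0.056 ] knob [0.4361 0.085  0.102 ] [0.4737 0.0531 0.083 ] [0.4407 0.0837 0.083 ]
time: 12.93
ee_pos: [0.439, 0.0858, 0.0799]
tcp_rot: [[-0.844, -0.289, 0.451], [-0.253, 0.957, 0.141], [-0.473, 0.005, -0.881]]
contact_force: [0.1, 0.1, -0.1]
gripper_width: 0.0452
grasp_force: 0.0
time: 13.35
ee_pos: [0.4398, 0.085, 0.0828]
tcp_rot: [[-0.842, -0.29, 0.456], [-0.254, 0.957, 0.139], [-0.476, 0.001, -0.879]]
contact_force: [4.3, -1.5, -10.2]
gripper_width: 0.0194
grasp_force: 24.8
[-0.2616  0.1015  2.3833  0.8606  0.339  -2.9014]
```

Run:
```python
from k import *
SH[:2]=[.471,.0555]
import h
R=leanR(.5,.294,1)
for c0,n in((.46,5),(.96,5),(1.46,5),(1.96,5),(2.46,2)):
    for i in range(1,n+1): print(round(c0+.1*i,2),np.round(R.T@(knob(c0+.1*i)-knob(c0))*1000,1),end=' ')
    print()
for c in(.5,1,1.5,2,2.6):print(ik(knob(c)+.002*R[:,2],R,np.array([-.26,.1,2.38,.86,.34,-2.9])))
```

```text
0.56 [-3.4  2.2  1.9] 0.66 [-7.   4.1  3.8] 0.76 [-10.8   5.5   5.9] 0.86 [-14.6   6.5   8. ] 0.96 [-18.6   7.   10.1] 
1.06 [-3.9  0.1  2.2] 1.16 [-7.9 -0.3  4.3] 1.26 [-11.8  -1.1   6.4] 1.36 [-15.6  -2.3   8.5] 1.46 [-19.2  -4.   10.5] 
1.56 [-3.5 -2.1  1.9] 1.66 [-6.8 -4.5  3.7] 1.76 [-9.9 -7.4  5.4] 1.86 [-12.7 -10.5   6.9] 1.96 [-15.2 -14.    8.3] 
2.06 [-2.2 -3.7  1.2] 2.16 [-4.1 -7.7  2.2] 2.26 [ -5.6 -11.9   3. ] 2.36 [ -6.7 -16.2   3.7] 2.46 [ -7.4 -20.6   4.1] 
2.56 [-0.4 -4.5  0.2] 2.66 [-0.3 -9.   0.2] 
(array([-0.2555,  0.0436,  2.4141,  0.8118,  0.3523, -2.8439]), np.float64(2.9206037014440114e-14))
(array([-0.2   ,  0.0825,  2.3703,  0.7754,  0.3307, -2.7597]), np.float64(4.648226248349374e-12))
(array([-0.1813,  0.1227,  2.3218,  0.7479,  0.3284, -2.7154]), np.float64(2.709368840392301e-10))
(array([-0.197 ,  0.1553,  2.2804,  0.74  ,  0.3419, -2.7198]), np.float64(5.551115123125783e-16))
(array([-0.2492,  0.1767,  2.2521,  0.7548,  0.3701, -2.7778]), np.float64(6.014760530728222e-14))
```

```bash
python3 -m pendant '[[-3.4,2.2,1.9,0,0,0,10],[-7,4.1,3.8,0,0,0,10],[-10.8,5.5,5.9,0,0,0,10],[-14.6,6.5,8,0,0,0,10],[-18.6,7,10.1,0,0,0,10]]' 40; python3 -m pendant '[[0,0,0,0,0,0,10]]'
```

```text
time: 13.77
ee_pos: [0.4581, 0.0974, 0.0828]
tcp_rot: [[-0.842, -0.289, 0.456], [-0.254, 0.957, 0.137], [-0.476, -0.0, -0.879]]
contact_force: [-6.2, -11.5, -0.9]
gripper_width: 0.0187
grasp_force: 40.7
time: 13.85
ee_pos: [0.4586, 0.0975, 0.0828]
tcp_rot: [[-0.842, -0.289, 0.456], [-0.254, 0.957, 0.138], [-0.477, -0.0, -0.879]]
contact_force: [-0.5, -6.0, -7.7]
gripper_width: 0.0189
grasp_force: 40.1
```

```bash
python3 -m pendant '[[-3.9,-0.5,2.2,0,0,0,10],[-7.9,-1.3,4.3,0,0,0,10],[-11.8,-2.1,6.4,0,0,0,10],[-15.6,-3.3,8.5,0,0,0,10],[-19.2,-5,10.5,0,0,0,10]]'; python3 -m pendant '[[0,0,0,0,0,0,10]]'
```

```text
time: 14.27
ee_pos: [0.4794, 0.0997, 0.0826]
tcp_rot: [[-0.842, -0.29, 0.455], [-0.255, 0.957, 0.139], [-0.475, 0.001, -0.88]]
contact_force: [-14.2, -9.3, 10.4]
gripper_width: 0.0188
grasp_force: 42.1
time: 14.35
ee_pos: [0.4802, 0.0995, 0.0827]
tcp_rot: [[-0.842, -0.29, 0.455], [-0.255, 0.957, 0.139], [-0.476, 0.001, -0.879]]
contact_force: [-5.8, -7.4, 1.3]
gripper_width: 0.0189
grasp_force: 41.2
```

```bash
python3 -m pendant '[[-3.5,-2.8,1.9,0,0,0,10],[-6.8,-5.4,3.7,0,0,0,10],[-9.9,-8.4,5.4,0,0,0,10],[-12.7,-11.5,6.9,0,0,0,10],[-15.2,-15,8.3,0,0,0,10]]'; python3 -m pendant '[[0,0,0,0,0,0,10]]'
python3 -m pendant '[[-2.2,-3.7,1.2,0,0,0,10],[-4.1,-7.7,2.2,0,0,0,10],[-5.6,-11.9,3,0,0,0,10]]'; python3 -m pendant '[[0,0,0,0,0,0,10]]'
```

```text
time: 14.77
ee_pos: [0.4976, 0.0932, 0.0823]
tcp_rot: [[-0.843, -0.294, 0.45], [-0.256, 0.956, 0.145], [-0.473, 0.007, -0.881]]
contact_force: [-27.3, 1.9, 28.8]
gripper_width: 0.0189
grasp_force: 44.4
time: 14.85
ee_pos: [0.499, 0.092, 0.0826]
tcp_rot: [[-0.842, -0.293, 0.453], [-0.256, 0.956, 0.143], [-0.475, 0.005, -0.88]]
contact_force: [-11.8, -1.4, 8.4]
gripper_width: 0.019
grasp_force: 41.9
time: 15.1
ee_pos: [0.5069, 0.085, 0.0824]
tcp_rot: [[-0.843, -0.296, 0.449], [-0.256, 0.955, 0.148], [-0.473, 0.01, -0.881]]
contact_force: [-19.5, 9.0, 22.0]
gripper_width: 0.0188
grasp_force: 43.3
time: 15.18
ee_pos: [0.5082, 0.0836, 0.0826]
tcp_rot: [[-0.842, -0.294, 0.451], [-0.256, 0.956, 0.145], [-0.474, 0.007, -0.88]]
contact_force: [-12.3, 2.0, 11.3]
gripper_width: 0.0191
grasp_force: 42.2
```

```bash
python3 -m pendant '[[-0.5,-4.5,0.3,0,0,0,10],[0,-9,0,0,0,0,10],[0,-13,-0.1,0,0,0,10],[0,-17,-0.1,0,0,0,10]]'; python3 -m pendant '[[0,0,0,0,0,0,10],[0,0,0,0,0,0,10]]'; python3 -c "
from h import *
b=robot.capture('side');cv2.imwrite('pics/s2.png',cv2.resize(b[160:280,240:360],None,fx=5,fy=5,interpolation=cv2.INTER_CUBIC))"
```

```text
time: 15.52
ee_pos: [0.5148, 0.0701, 0.083]
tcp_rot: [[-0.842, -0.296, 0.451], [-0.255, 0.955, 0.151], [-0.476, 0.012, -0.879]]
contact_force: [11.0, 24.4, -9.7]
gripper_width: 0.0187
grasp_force: 39.7
time: 15.68
ee_pos: [0.5157, 0.0678, 0.0829]
tcp_rot: [[-0.841, -0.293, 0.454], [-0.255, 0.956, 0.146], [-0.476, 0.007, -0.879]]
contact_force: [8.7, 13.8, -7.2]
gripper_width: 0.0189
grasp_force: 40.0
```

View pics/s2.png

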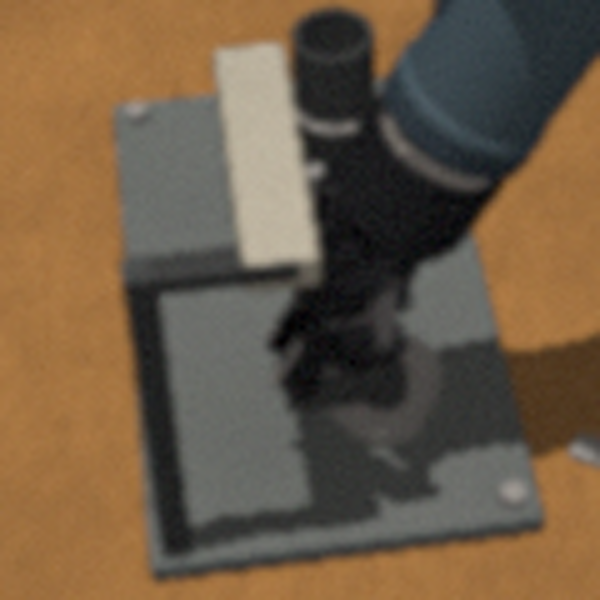

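The gripper is clear of the lamp and the pipe stands in the nest. The measured knob position gives c≈2.6. I'll relax the load, open and back out along the tool axis.

```bash
python3 -m pendant '[[-1,1.5,0.5,0,0,0,10],[-1.7,3,1,0,0,0,10],[-1.7,3,1,0,0,0,10]]'; python3 -m pendant '[[0,0,0,0,0,0,45],[0,0,0,0,0,0,45],[0,0,0,0,0,0,45],[0,0,0,0,0,0,45],[0,0,0,0,0,0,45]]';python3 -m pendant '[[0,0,-15,0,0,0,45],[0,0,-40,0,0,0,45],[0,0,-70,0,0,0,45],[0,0,-100,0,0,0,45],[0,0,-120,0,0,0,45]]'; python3 -m pendant '[[0,0,0,0,0,0,45],[0,0,0,0,0,0,45],[0,0,0,0,0,0,45]]'
python3 - <<'E'
from h import *
SH[:2]=[.471,.0555]
c=robot.get_calibration('wrist');a=robot.capture('wrist');cv2.imwrite('pics/w6.png',a)
for x in(2.1,2.6,3.1):print(x,proj('wrist',knob(x)+[0,0,.019],c))
print(robot.get_obs()['qpos'])
E
```

```text
time: 15.98
ee_pos: [0.5162, 0.0685, 0.0828]
tcp_rot: [[-0.842, -0.291, 0.455], [-0.255, 0.957, 0.14], [-0.476, 0.002, -0.879]]
contact_force: [-8.1, -2.6, 5.3]
gripper_width: 0.0189
grasp_force: 42.3
time: 16.4
ee_pos: [0.5172, 0.0678, 0.0828]
tcp_rot: [[-0.841, -0.29, 0.456], [-0.254, 0.957, 0.139], [-0.477, 0.001, -0.879]]
contact_force: [-0.4, 1.0, 0.5]
gripper_width: 0.0449
grasp_force: 0.0
time: 16.82
ee_pos: [0.4617, 0.0508, 0.19]
tcp_rot: [[-0.841, -0.29, 0.456], [-0.255, 0.957, 0.139], [-0.477, 0.0, -0.879]]
contact_force: [1.5, 0.4, -0.1]
gripper_width: 0.0451
grasp_force: 0.0
time: 17.07
ee_pos: [0.4622, 0.0512, 0.1876]
tcp_rot: [[-0.842, -0.29, 0.455], [-0.254, 0.957, 0.14], [-0.476, 0.002, -0.879]]
contact_force: [-0.4, 0.4, 0.5]
gripper_width: 0.0449
grasp_force: 0.0
2.1 [351.8292 203.6602]
2.6 [318.956  209.4002]
3.1 [286.1152 203.7459]
[-0.3535 -0.0865  2.1966  0.475   0.6829 -2.5368]
```

View pics/w6.png

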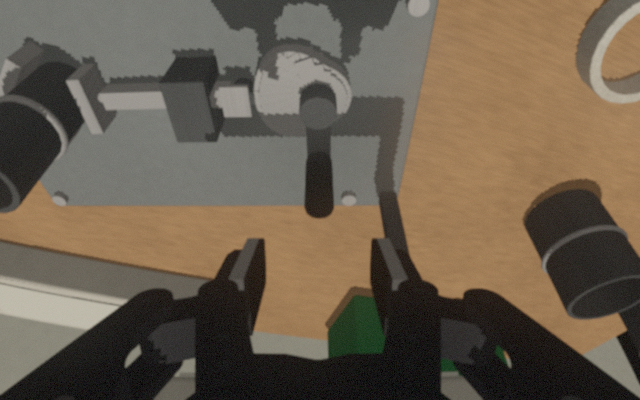

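The knob's top is at (319,210), exactly where c = 2.6 is predicted. The jaw presses the upright pipe into the V at about (90,100), and the tool is clear.

```bash
python3 -c "
from rig import robot
print(robot.hand_in())"
```

```text
the job is handed in; nothing more can be done
None
```

The long slim pipe stands seated in the V with the jaw closed against it, the crank is at about 2.6 rad (mid-dwell), the gripper has let go and is clear, the other samples and the tape were not touched, and the job was handed in at about 17 s of the 64 s limit (no score was returned).

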